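# Right the fallen glue bottle

## Robot

A 6-joint arm with a two-finger parallel gripper is mounted at the origin on the work surface; the furniture and walls round the work are solid. World frame = base frame: x ahead of the robot, y to its left, z up, the work surface at z = 0. Lengths are in m, angles in rad, forces in N, time in s.
With the tool pointing down it reaches from about 0.325 to 0.75 m from the base axis. Payload 7.6 kg.
Tool frame: the origin (TCP) lies at the very end of the fingers, on their centre line; the grasp point (between the pads) lies 19 mm behind it; z points along the fingers, y is the line along which they close (so a half turn about z gives the same grasp; the last joint's range is limited). The gripper opens to 85 mm and grips with 20 to 120 N. Pads are 22 mm wide; open, the fingers measure 114 mm over their backs; the gripper's body (76 mm by 85 mm) begins 54 mm behind the grasp point. The pads swing forward as they close: fully open they stand 13 mm farther back than shut.
Start: joints at [1.121, 0.052, 1.401, -0, 1.689, -0.07], TCP at [0.195, 0.488, 0.231] pointing down, gripper open.
Joint ranges: [-2.9, 2.9], [-0.91, 2.17], [0.12, 2.37], [-1.06, 4.2], [0.26, 2.73], [-2.93, 2.93]. Speed limits (rad/s): [2.57, 2.57, 3.01, 3.14, 3.14, 3.14].

## Interface

Orientations are given as a rotation vector (axis times angle).
In Python, from plant import * gives the robot as it stands.
- The arm moves only by the tool apply_moves, never from a script. Its argument "series" is a list of rows, each a list of 3 entries, a list of its own where there are three numbers: the opening, from -1 (shut) to 1 (fully open), then the shift along the tool's x, y, z normalised to -1 to 1, where 1 is 0.2 m, then the turn about the tool's z normalised to -1 to 1, where 1 is 90 degrees. A call has exactly 5 rows; each row shifts and turns the commanded pose from where the row before left it, along the tool's axes as they then stand; what a row does not reach is not made up. A row lasts 1/8 s, in which the tool goes at most 62.5 mm and 10.7 degrees, less where a joint would pass 70% of its speed; a pose out of reach is approached as far as the arm can. A call with a number of a shift or a turn outside -1 to 1 is refused whole. A call with a gripper value outside its range is refused whole. The fingers move at their own pace and stop on an object; the grip force is fixed at half the most. Time passes only in rows, so rows that do not move let the fingers close, or fill a call up. It gives the time, the measured TCP pose, the force and the opening at its end, in the units of the state.
- read_state(): the state, without advancing time (a new reading comes with each control period).
- camera(name): name is "side" or "top" or "wrist"; returns a dict with "image" (420x560x3 uint8, red, green, blue), "z_map" (420x560 float32, m along the optical axis (not along the pixel's ray), 0 where there is no reading), "fx", "fy", "cx", "cy" (pixels), "extrinsics" (4x4, takes a point from camera to world coordinates); the wrist camera has in their place "tool_from_camera" (4x4, takes a point from camera to tool coordinates, whose origin is the TCP and whose axes are the flange's). Camera axes: x right, y up, looking along -z (the intrinsics and any distortion apply to the point x, -y, -z); pixel columns grow to the right and rows downward; lengths in m; the calibration is good to about 2 mm. A picture is of the moment at which its call begins: read the wrist's pose just before it.
- close_job(): hands the job in, once; it reports no verdict.
Trained networks look in the newest picture that a camera, given by its name, has taken for a name from the list of things; names that differ only in an ending like _2 or _b are one class to them, and where a whole thing is asked for, a point or a joint stands for the part that bears it (a point fixed in the world has none). Each returns a list of dicts, best first, with "score" (0 to 1); they miss things now and then, are a little off and sometimes report something else, mostly with a low value. They report only what shows in the picture. A call takes as long as a camera call. They do not tell look-alikes from the thing itself.
- recognise(thing, camera): "location" ([column, row] in pixels, amid what is visible of it).
- pinpoint(thing, camera): "location" ([column, row] in pixels: a listed point, or the origin of a listed thing).
The state is a dict: "t": time; "joints": joint angles; "qvel": joint speeds; "effort": joint torques, N m; "tcp_pos": TCP position; "eef_rot": TCP orientation; "wrist_force": force on the tool from outside, world axes, zero at the start; "torque": the same for the moment, N m; "width": finger opening in m.
Only numpy, scipy, OpenCV 4.12 (cv2) and the standard library are available. Lean on these libraries where they do the work, as an engineer would, in place of code of your own. Each camera call takes 0.05 s, during which the arm holds its last target. There are 200 camera calls.

## Task

The small white glue bottle has been knocked over and lies on its side on the bench. Stand it upright on its base on the bare bench, close to where it lies, and let go. Leave the mug and the two bottles that are still standing where they are.

Things in the scene. Friction and masses are not known exactly. Their poses are not given: they have to be found in the camera images.
- glue_bottle: The fallen bottle: white plastic, about 90 g; a cylinder 40 mm in diameter and 75 mm long (grip this), then a narrow neck and pointed nozzle, 123 mm in all. Origin: centre of its flat base; z runs from base to nozzle. At the start it lies with its axis level, 20 mm above the bench top (z = 0), nozzle roughly toward +y (robot's left); it rolls if nudged. Upright: z points up, origin at height 0.
- glue_middle (a point): Point on the glue bottle's axis 37.5 mm from the base, halfway along the cylindrical part; axes as those of the bottle. Let go with its base edge on the bench and under 20 degrees of lean, the bottle settles upright by itself.
- solvent_bottle: Bystander: standing straw-coloured bottle with a blue screw cap, 60 mm in diameter, 143 mm tall. Origin: centre of its base.
- dropper_bottle: Bystander: standing light blue bottle with a red pointed nozzle, 52 mm in diameter, 158 mm tall. Origin: centre of its base.
- bench_mug: Bystander: standing white spotted mug, 78 mm in diameter and 93 mm tall with a handle on its -y side. Origin: under the middle of mug and handle together, on the bench; the centre of the round cup lies 18 mm from it along +y.
Not all that is in view belongs to the job. Of the things that look like the glue_bottle, take the one that is farthest to the robot's right at the start.

How it is judged:
By the outcome, as a careful person would: the job done as asked, in the order asked, and still so for the second after the job is handed in, with the robot touching nothing.
It also fails if it takes over 38 s, if anything falls off the work surface, if the arm or the gripper's body presses on something with over 40 N, if the wrist force passes 120 N, or if a joint passes its speed limit or range.

## Working session

There is one attempt and no reset: what is moved stays moved. The work goes in short steps, Python scripts to look and compute and a tool call to move; the robot and the scene stay as the last step left them, time stands still between calls to the robot, and variables do not carry over. Pictures are saved under pics/ and viewed, on a budget of 10 in all, crops included, one or two more only if the job needs it, and the job is handed in when it is done.

Besides the shell and the picture viewer there is one more tool, called after "Request:" as a command line: name --argument value ..., lists and objects as JSON in quotes. apply_moves: Moves the arm, as the interface text tells. Its arguments: {"type":"object","properties":{"series":{"type":"array"}},"required":["series"]}

```bash
ls; mkdir -p pics
cat > h.py <<'E'
from plant import *
import numpy as np, cv2
from scipy.spatial.transform import Rotation as R
def world(c,u,v,z=None,T=None):
    T=np.array(c["extrinsics"]) if T is None else T
    z=c["z_map"][int(round(v)),int(round(u))] if z is None else z
    p=np.array([(u-c["cx"])/c["fx"]*z,-(v-c["cy"])/c["fy"]*z,-z,1])
    return (T@p)[:3]
def tcpT():
    s=read_state();T=np.eye(4);T[:3,:3]=R.from_rotvec(s["eef_rot"]).as_matrix();T[:3,3]=s["tcp_pos"];return T
E
python3 - <<'E'
from h import *
s=read_state();print(s)
for n in ["top","side"]:
    c=camera(n);cv2.imwrite(f"pics/{n}0.png",c["image"][:,:,::-1])
    print(n,[k for k in c],c["fx"],np.round(c["extrinsics"],3).tolist())
    for th in ["glue_bottle","solvent_bottle","dropper_bottle","bench_mug"]:
        for f in (recognise,pinpoint):
            for r in f(th,n): 
                print(th,f.__name__,np.round(r["location"]),round(r["score"],2),np.round(world(c,*r["location"]),3))
    for r in pinpoint("glue_middle",n): print("mid",r["location"],r["score"],np.round(world(c,*r["location"]),3))
E
```

```text
pics
{'t': 0.0, 'joints': array([ 1.12066574e+00,  5.28572743e-02,  1.40177373e+00, -7.83798466e-07,
        1.68859280e+00, -7.03174237e-02]), 'qvel': array([ 0.00010917,  0.00102609,  0.00116562, -0.0008979 ,  0.00139609,
        0.00086381]), 'effort': array([ 1.91028572e-03, -3.81640470e+01, -3.60209048e+01,  3.34290564e-05,
        5.83115034e-03, -6.36423624e-05]), 'tcp_pos': array([0.19449266, 0.48730709, 0.23043696]), 'eef_rot': array([-5.92950391e-01, -3.08470031e+00,  2.47593101e-03]), 'wrist_force': array([-0.65483104,  0.12978987,  0.17038812]), 'torque': array([ 0.05235139, -0.00399412, -0.02057681]), 'width': 0.08569473737759421}
top ['image', 'z_map', 'fx', 'fy', 'cx', 'cy', 'extrinsics'] 490.8643328548672 [[-0.013, 0.978, -0.207, 0.209], [-1.0, -0.012, 0.007, 0.043], [0.004, 0.207, 0.978, 1.375], [0.0, 0.0, 0.0, 1.0]]
glue_bottle call [245. 258.] 0.97 [0.349 0.119 0.036]
glue_bottle call [283. 214.] 0.67 [0.468 0.013 0.041]
glue_bottle call [299. 210.] 0.77 [ 0.487 -0.033 -0.003]
glue_bottle call [243. 273.] 0.58 [0.31  0.127 0.011]
solvent_bottle call [387. 220.] 0.6
[... 544 characters left out ...]
03, 0.752, 0.66, 0.841], [0.0, 0.0, 0.0, 1.0]]
glue_bottle call [247. 188.] 0.89 [0.364 0.112 0.038]
glue_bottle call [288. 226.] 0.62 [ 0.474 -0.02   0.041]
glue_bottle call [232. 189.] 0.83 [0.327 0.114 0.032]
glue_bottle call [291. 236.] 0.79 [ 0.481 -0.026  0.017]
solvent_bottle call [263. 311.] 0.77 [ 0.447 -0.307  0.102]
solvent_bottle call [266. 330.] 0.89 [ 0.452 -0.309  0.052]
dropper_bottle call [302. 133.] 0.61 [0.491 0.305 0.078]
bench_mug call [362. 242.] 0.57 [ 0.631 -0.107  0.089]
bench_mug call [359. 264.] 0.61 [ 0.631 -0.112  0.027]
bench_mug call [266. 332.] 0.55 [ 0.451 -0.307  0.041]
mid [244.2, 193.6] 0.84 [0.357 0.107 0.026]
mid [289.6, 224.7] 0.8 [ 0.476 -0.013  0.04 ]
```

Run:
```python
import cv2
a=cv2.imread("pics/top0.png")[110:330,120:440];b=cv2.imread("pics/side0.png")[100:380,180:420]
cv2.imwrite("pics/topc.png",cv2.resize(a,None,fx=2.5,fy=2.5,interpolation=2))
cv2.imwrite("pics/sidec.png",cv2.resize(b,None,fx=2.1,fy=2.1,interpolation=2))
```

```text
(no output)
```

View pics/topc.png

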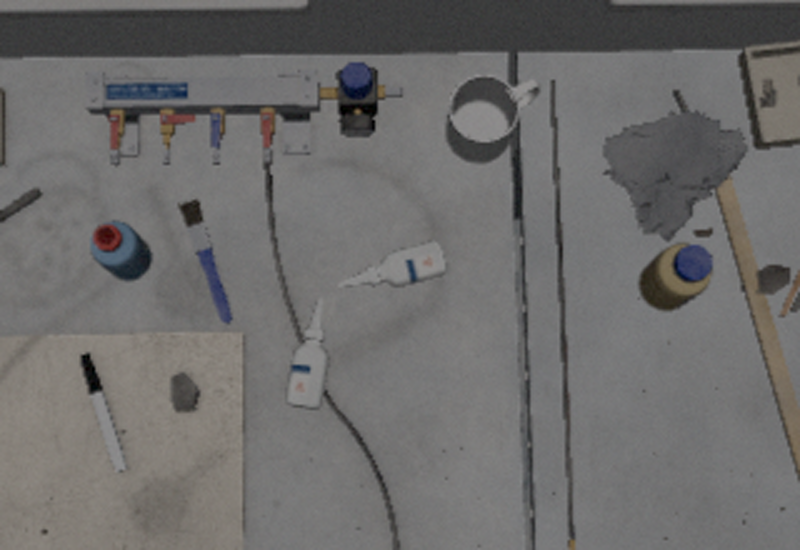

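View pics/sidec.png

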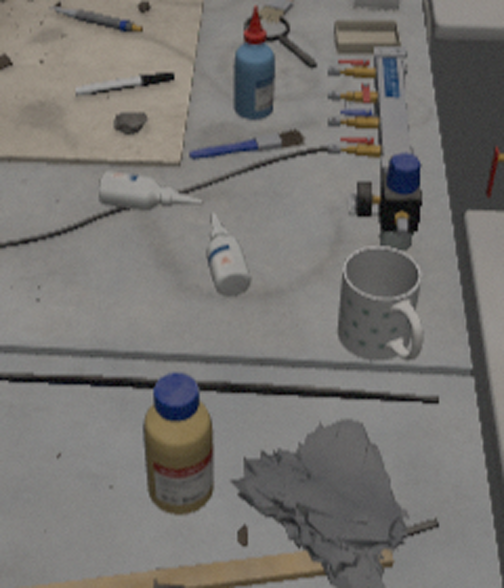

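Two look-alikes lie on their sides. One is at about (286,216) in the full top picture, nozzle pointing +y. The other is at about (243,259), nozzle pointing +x. The top picture's right is the robot's right (-y), so the bottle at (286,216) is the one meant, and the crops confirm it: its nozzle points left as described. Next I measure its axis.

```bash
cat > fit.py <<'E'
from h import *
def cloud(c,T=None):
    z=c["z_map"];v,u=np.mgrid[:z.shape[0],:z.shape[1]]
    p=np.stack([(u-c["cx"])/c["fx"]*z,-(v-c["cy"])/c["fy"]*z,-z,np.ones_like(z)],-1)
    return (p@(np.array(c["extrinsics"]) if T is None else T).T)[...,:3]
E
python3 - <<'E'
from fit import *
T=tcpT();print("tool axes\n",np.round(T,3))
for n in ["top","side"]:
    c=camera(n);P=cloud(c)
    m=(c["z_map"]>0)&(P[...,2]>.012)&(P[...,2]<.06)&(abs(P[...,0]-.475)<.08)&(P[...,1]>-.09)&(P[...,1]<.085)
    k,lab,st,ce=cv2.connectedComponentsWithStats(m.astype(np.uint8))
    for i in range(1,k):
        if st[i,4]<60: continue
        Q=P[lab==i];q=Q[:,:2];mu=q.mean(0);w,V=np.linalg.eigh(np.cov(q.T));a=V[:,1]*np.sign(V[1,1])
        t=(q-mu)@a
        print(n,len(q),mu.round(4),"axis",a.round(3),"base end",(mu+a*t.min()).round(4),"tip",(mu+a*t.max()).round(4),"zmax",Q[:,2].max())
        b=np.array([-a[1],a[0]])
        for lo in np.arange(t.min(),t.max(),.0125):
            s=(t>=lo)&(t<lo+.0125); x=(q[s]-mu)@b
            print("  ",round(lo-t.min(),4),s.sum(),np.round([x.min(),x.max(),Q[s,2].max()],4), q[s][Q[s,2]>Q[s,2].max()-.004].mean(0).round(4))
E
```

```text
tool axes
 [[-0.929  0.371  0.     0.195]
 [ 0.371  0.929  0.     0.488]
 [-0.     0.    -1.     0.231]
 [ 0.     0.     0.     1.   ]]
top 420 [0.4634 0.0184] axis [-0.241  0.971] base end [ 0.4743 -0.0252] tip [0.4471 0.0841] zmax 0.046498827854112745
   0.0 55 [-0.0215  0.0169  0.0437] [ 0.4722 -0.0182]
   0.0125 64 [-0.0209  0.0179  0.0465] [ 0.4748 -0.0085]
   0.025 62 [-0.0222  0.0179  0.0455] [0.4705 0.006 ]
   0.0375 65 [-0.022   0.0179  0.0438] [0.4646 0.0175]
   0.05 64 [-0.0206  0.0174  0.0449] [0.4603 0.0288]
   0.0625 43 [-0.0162  0.0121  0.0406] [0.4589 0.0371]
   0.075 32 [-0.0121  0.0092  0.0351] [0.4557 0.0554]
   0.0875 22 [-0.008   0.0056  0.0298] [0.4494 0.0656]
   0.1 12 [-0.004   0.0028  0.0271] [0.4491 0.078 ]
   0.1125 1 [-0.0003 -0.0003  0.0214] [0.4474 0.0842]
side 481 [4.706e-01 1.000e-04] axis [-0.266  0.964] base end [ 0.4792 -0.031 ] tip [0.4485 0.0801] zmax 0.043840035230683805
   0.0 170 [-0.0201  0.0178  0.0417] [ 0.4787 -0.0218]
   0.0125 66 [-0.02    0.0181  0.0427] [ 0.4768 -0.0126]
   0.025 64 [-0.0199  0.018   0.0438] [ 0.4718 -0.0014]
   0.0375 60 [-0.0209  0.0181  0.0417] [0.4679 0.011 ]
   0.05 60 [-0.0215  0.0174  0.0413] [0.4664 0.0227]
   0.0625 7 [-0.0132  0.0107  0.0391] [0.463  0.0308]
   0.075 33 [-0.0125  0.008   0.0329] [0.4597 0.0488]
   0.0875 7 [-0.0083  0.0022  0.0284] [0.458  0.0616]
   0.1 12 [-0.0062  0.0015  0.0267] [0.4539 0.0713]
   0.1125 2 [-0.0014 -0.0011  0.0259] [0.4499 0.0797]
```

Request:
apply_moves --series '[[1, [-0.23, -0.179, 0], 0], [1, [-0.23, -0.179, 0], 0], [1, [-0.23, -0.179, 0], 0], [1, [-0.23, -0.179, 0], 0], [1, [-0.23, -0.179, 0], 0]]'

```text
t: 1.72
tcp_pos: [0.3425, 0.2344, 0.2315]
eef_rot: [0.592, 3.084, 0.001]
wrist_force: [0.9, 0.5, -0.2]
width: 0.0854
```

Request:
apply_moves --series '[[1, [0, 0, 0], 0.118], [1, [0, 0, 0], 0.118], [1, [0, 0, 0], 0.118], [1, [0, 0, 0], 0.118], [1, [0, 0, 0], 0.118]]'

```text
t: 2.35
tcp_pos: [0.3419, 0.2361, 0.2314]
eef_rot: [1.917, 2.489, 0.0]
wrist_force: [1.1, 0.1, -0.1]
width: 0.0853
```

```bash
cat > go.py <<'E'
from h import *
import sys
g=np.array([float(a) for a in sys.argv[1:4]]);ax=np.array([-.25,.968])
T=tcpT();s=read_state()
print("t",s["t"],"tcp",T[:3,3].round(4),"w",round(s["width"],4),"F",s["wrist_force"].round(1),"q",s["joints"].round(2))
print("units to go",(T[:3,:3].T@(g-T[:3,3])/.2).round(4),"turn units",round(np.degrees(np.arctan2(T[1,1],T[0,1])-np.arctan2(.25,.968))/90,4),"tilt",T[:3,2].round(3))
E
python3 go.py .4605 .034 .15
```

```text
t 2.35 tcp [0.3419 0.2361 0.2314] w 0.0853 F [ 1.1  0.1 -0.1] q [ 0.52 -0.27  1.69  0.    1.71  0.26]
units to go [-1.1282  0.3155  0.4068] turn units 0.0034 tilt [ 0.  0. -1.]
```

Request:
apply_moves --series '[[1, [-0.226, 0.063, 0.04], 0.003], [1, [-0.226, 0.063, 0.06], 0], [1, [-0.226, 0.063, 0.08], 0], [1, [-0.226, 0.063, 0.1], 0], [1, [-0.226, 0.063, 0.12], 0]]'

```text
t: 2.98
tcp_pos: [0.4618, 0.0325, 0.1512]
eef_rot: [1.915, 2.489, 0.002]
wrist_force: [0.9, 0.5, 0.5]
width: 0.0851
```

```bash
python3 go.py .4605 .034 .008
python3 - <<'E'
from fit import *
T=tcpT();c=camera("wrist");W=T@np.array(c["tool_from_camera"]);P=cloud(c,W)
cv2.imwrite("pics/w1.png",c["image"][:,:,::-1])
print([(r["location"],r["score"]) for r in pinpoint("glue_middle","wrist")])
m=(c["z_map"]>0)&(P[...,2]>.012)&(P[...,2]<.06)&(abs(P[...,0]-.475)<.08)&(P[...,1]>-.09)&(P[...,1]<.095)
k,lab,st,ce=cv2.connectedComponentsWithStats(m.astype(np.uint8))
for i in range(1,k):
    if st[i,4]<300: continue
    Q=P[lab==i];a=np.array([-.25,.968]);b=np.array([-a[1],a[0]]);o=np.array([.477,-.03])
    t=(Q[:,:2]-o)@a;x=(Q[:,:2]-o)@b
    print(len(Q),t.min(),t.max(),Q[:,2].max())
    for lo in np.arange(-.01,.12,.01):
        s=(t>=lo)&(t<lo+.01)
        if s.sum()>5: print(round(lo,3),s.sum(),np.round([np.percentile(x[s],1),np.percentile(x[s],99),Q[s,2].max()],4))
E
```

```text
t 2.975 tcp [0.4618 0.0325 0.1512] w 0.0851 F [0.9 0.5 0.5] q [-0.01 -0.09  1.7   0.    1.53 -0.27]
units to go [ 0.0093 -0.0058  0.7162] turn units 0.0042 tilt [ 0.002  0.    -1.   ]
[([173.7, 60.1], 0.93), ([277.2, 220.0], 0.91)]
3629 0.0037909777226605964 0.12498628649942077 0.04196138909106417
0.0 164 [-0.0212  0.0162  0.0415]
0.01 370 [-0.0222  0.0172  0.042 ]
0.02 399 [-0.0218  0.017   0.0417]
0.03 404 [-0.0215  0.0168  0.0419]
0.04 420 [-0.0212  0.0167  0.0418]
0.05 437 [-0.0209  0.0166  0.0416]
0.06 498 [-0.0199  0.0156  0.0408]
0.07 252 [-0.0133  0.0091  0.0339]
0.08 277 [-0.0131  0.0081  0.0324]
0.09 167 [-0.0086  0.0044  0.0289]
0.1 125 [-0.0073  0.0026  0.0269]
0.11 87 [-0.0054  0.0017  0.0245]
```

View pics/w1.png

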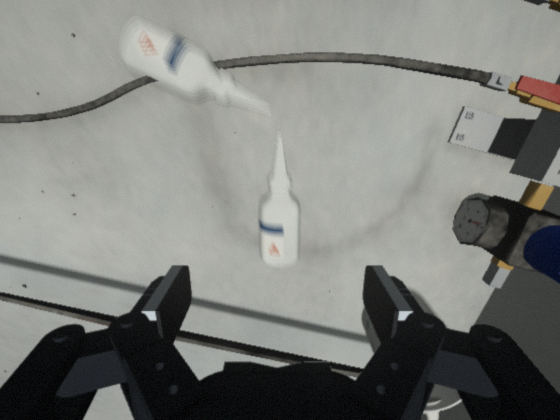

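The wrist picture shows the target upright in the frame at (279,200), its nozzle tip at (279,135). The look-alike is at the upper left, about (175,60). The tool is already over the shoulder end of the cylinder, so I descend and close.

Request:
apply_moves --series '[[1, [0.004, 0.002, 0.237], 0.004], [1, [0, 0.003, 0.237], 0], [1, [0, 0, 0.237], 0], [1, [0, 0, 0], 0], [0.3, [0, 0, 0], 0]]'

```text
t: 3.7
tcp_pos: [0.463, 0.0353, 0.0113]
eef_rot: [1.921, 2.483, 0.003]
wrist_force: [0.7, 0.5, 1.0]
width: 0.07
```

Request:
apply_moves --series '[[0.1, [0, 0, 0], 0], [-0.1, [0, 0, 0], 0], [-0.3, [0, 0, 0], 0], [-0.3, [0, 0, 0], 0], [-0.3, [0, 0, 0], 0]]'

```text
t: 4.32
tcp_pos: [0.4632, 0.0351, 0.0114]
eef_rot: [1.921, 2.482, 0.004]
wrist_force: [-2.3, 0.7, 8.1]
width: 0.0383
```

```bash
python3 go.py .463 .0325 .009
```

```text
t 4.325 tcp [0.4632 0.0351 0.0114] w 0.0383 F [-2.3  0.7  8.1] q [-0.    0.09  1.83  0.    1.23 -0.26]
units to go [-0.0125 -0.0041  0.0122] turn units 0.0003 tilt [ 0.004  0.    -1.   ]
```

Request:
apply_moves --series '[[-0.3, [0, 0, -0.08], 0], [-0.3, [0, 0, -0.12], 0], [-0.3, [0, 0, -0.12], 0], [-0.3, [0, 0, 0], 0], [-0.3, [0, 0, 0], 0]]'

```text
t: 4.95
tcp_pos: [0.4613, 0.035, 0.0726]
eef_rot: [-1.923, -2.484, 0.001]
wrist_force: [-1.1, 0.6, -1.9]
width: 0.038
```

```bash
cat > look.py <<'E'
from fit import *
import sys
c=camera("side");cv2.imwrite(f"pics/{sys.argv[1]}.png",cv2.resize(c["image"][130:300,200:400,::-1],None,fx=3,fy=3,interpolation=2))
s=read_state();print(s["t"],s["width"],s["tcp_pos"].round(4),s["wrist_force"].round(1))
E
python3 look.py s1
```

```text
5.0 0.03782882958829921 [0.4611 0.035  0.0722] [-0.2  0.7 -1.9]
```

View pics/s1.png

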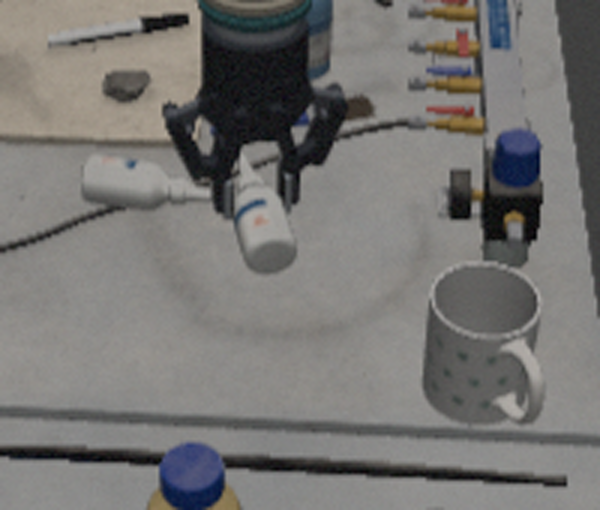

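The bottle is lifted and its base is at about (268,250) in the crop, so it may have swung down a little. I measure its tilt from the depth map before loosening the grip.

```bash
cat > tilt.py <<'E'
from fit import *
c=camera("side");P=cloud(c);T=tcpT();I=c["image"].astype(int)
ax=np.array([-.25,.968]);bx=np.array([.968,.25])
d=P[...,:2]-T[:2,3];t=d@ax;x=d@bx
m=(c["z_map"]>0)&(I.min(-1)>95)&(abs(x)<.03)&(t>-.1)&(t<.08)&(P[...,2]>.004)&(P[...,2]<.17)
k,lab,st,ce=cv2.connectedComponentsWithStats(m.astype(np.uint8))
i=1+st[1:,4].argmax();Q=P[lab==i]
tt=t[lab==i];zz=Q[:,2];xx=x[lab==i]
s=abs(xx-np.median(xx))<.006   # crest strip
print("n",len(Q),s.sum(),"t",tt.min().round(4),tt.max().round(4),"z",zz.min().round(4),zz.max().round(4),"xmid",np.median(xx).round(4))
o=np.argsort(tt[s]);a=np.c_[tt[s][o],zz[s][o]]
print(a[::max(1,len(a)//22)].round(3).tolist())
st=read_state();print(st["t"],st["width"].round(4),T[:3,3].round(4),st["wrist_force"].round(1))
E
python3 tilt.py
```

```text
n 393 150 t -0.067 0.057 z 0.0772 0.1038 xmid -0.0013
[[-0.066, 0.098], [-0.063, 0.096], [-0.063, 0.095], [-0.062, 0.1], [-0.06, 0.098], [-0.057, 0.099], [-0.053, 0.102], [-0.049, 0.101], [-0.047, 0.098], [-0.042, 0.096], [-0.04, 0.097], [-0.037, 0.102], [-0.031, 0.1], [-0.027, 0.102], [-0.018, 0.099], [-0.016, 0.099], [-0.011, 0.098], [-0.007, 0.1], [0.008, 0.091], [0.013, 0.091], [0.015, 0.092], [0.019, 0.091], [0.031, 0.085], [0.037, 0.086], [0.045, 0.082]]Traceback (most recent call last):
  File "tilt.py", line 13, in <module>
    st=read_state();print(st["t"],st["width"].round(4),T[:3,3].round(4),st["wrist_force"].round(1))
                                  ^^^^^^^^^^^^^^^^^
AttributeError: 'float' object has no attribute 'round'
```

```bash
sed -i 's/st\["width"\].round(4)/round(st["width"],4)/' tilt.py
```

Request:
apply_moves --series '[[-0.3, [0, 0, 0.045], 0], [-0.2, [0, 0, 0], 0], [-0.16, [0, 0, 0], 0], [-0.14, [0, 0, 0], 0], [-0.13, [0, 0, 0], 0]]'

```text
t: 5.68
tcp_pos: [0.4618, 0.035, 0.0643]
eef_rot: [1.923, 2.484, 0.0]
wrist_force: [-0.2, -0.1, -1.6]
width: 0.038
```

```bash
python3 tilt.py
```

```text
n 398 155 t -0.0665 0.054 z 0.0685 0.0959 xmid -0.0018
[[-0.066, 0.088], [-0.065, 0.094], [-0.063, 0.091], [-0.061, 0.09], [-0.059, 0.09], [-0.054, 0.091], [-0.05, 0.093], [-0.045, 0.09], [-0.042, 0.092], [-0.036, 0.09], [-0.033, 0.093], [-0.029, 0.091], [-0.018, 0.091], [-0.013, 0.092], [-0.01, 0.091], [-0.005, 0.09], [0.01, 0.081], [0.014, 0.087], [0.017, 0.079], [0.027, 0.077], [0.034, 0.074], [0.043, 0.076], [0.054, 0.076]]
5.725 0.0377 [0.4618 0.035  0.0642] [ 0.6  0.4 -0.5]
```

Request:
apply_moves --series '[[-0.125, [0, 0, 0], 0], [-0.12, [0, 0, 0], 0], [-0.117, [0, 0, 0], 0], [-0.114, [0, 0, 0], 0], [-0.111, [0, 0, 0], 0]]'

```text
t: 6.35
tcp_pos: [0.4617, 0.035, 0.0641]
eef_rot: [1.923, 2.484, 0.0]
wrist_force: [0.3, 0.5, -0.8]
width: 0.038
```

```bash
python3 tilt.py
```

```text
n 393 156 t -0.0671 0.0558 z 0.0728 0.0957 xmid -0.0016
[[-0.066, 0.089], [-0.064, 0.082], [-0.063, 0.084], [-0.062, 0.092], [-0.059, 0.087], [-0.055, 0.093], [-0.051, 0.09], [-0.048, 0.092], [-0.043, 0.09], [-0.039, 0.091], [-0.034, 0.091], [-0.031, 0.092], [-0.021, 0.094], [-0.016, 0.093], [-0.013, 0.092], [-0.008, 0.093], [0.01, 0.084], [0.012, 0.08], [0.017, 0.084], [0.025, 0.081], [0.034, 0.074], [0.042, 0.079], [0.053, 0.077]]
6.4 0.0383 [0.4617 0.035  0.0641] [-0.   0.2 -1.3]
```

Request:
apply_moves --series '[[-0.109, [0, 0, 0], 0], [-0.107, [0, 0, 0], 0], [-0.105, [0, 0, 0], 0], [-0.103, [0, 0, 0], 0], [-0.101, [0, 0, 0], 0]]'

```text
t: 7.02
tcp_pos: [0.4617, 0.035, 0.0641]
eef_rot: [1.923, 2.484, 0.0]
wrist_force: [0.1, 0.4, -0.8]
width: 0.0387
```

```bash
python3 tilt.py
```

```text
n 398 158 t -0.0663 0.0558 z 0.0701 0.0955 xmid -0.0015
[[-0.066, 0.081], [-0.064, 0.09], [-0.063, 0.086], [-0.062, 0.089], [-0.06, 0.093], [-0.056, 0.093], [-0.052, 0.089], [-0.048, 0.092], [-0.044, 0.094], [-0.038, 0.094], [-0.035, 0.092], [-0.031, 0.094], [-0.022, 0.095], [-0.018, 0.093], [-0.012, 0.094], [-0.009, 0.09], [-0.003, 0.091], [0.011, 0.083], [0.015, 0.078], [0.02, 0.085], [0.03, 0.08], [0.04, 0.078], [0.052, 0.074]]
7.075 0.0385 [0.4617 0.035  0.0641] [-0.8 -0.2 -0.3]
```

Request:
apply_moves --series '[[-0.099, [0, 0, 0], 0], [-0.097, [0, 0, 0], 0], [-0.095, [0, 0, 0], 0], [-0.093, [0, 0, 0], 0], [-0.091, [0, 0, 0], 0]]'

```text
t: 7.7
tcp_pos: [0.4617, 0.035, 0.0641]
eef_rot: [-1.923, -2.484, -0.0]
wrist_force: [0.3, -0.2, -0.5]
width: 0.0387
```

```bash
python3 tilt.py
```

```text
n 395 156 t -0.0664 0.0569 z 0.071 0.0959 xmid -0.0017
[[-0.066, 0.086], [-0.063, 0.085], [-0.063, 0.092], [-0.06, 0.091], [-0.057, 0.093], [-0.052, 0.091], [-0.05, 0.09], [-0.047, 0.094], [-0.043, 0.093], [-0.039, 0.092], [-0.033, 0.092], [-0.031, 0.092], [-0.022, 0.093], [-0.018, 0.092], [-0.012, 0.091], [-0.009, 0.091], [0.007, 0.084], [0.013, 0.082], [0.017, 0.084], [0.025, 0.081], [0.033, 0.077], [0.04, 0.075], [0.053, 0.077]]
7.75 0.0389 [0.4617 0.035  0.0641] [ 0.2 -0.9 -1.2]
```

Request:
apply_moves --series '[[-0.089, [0, 0, 0], 0], [-0.087, [0, 0, 0], 0], [-0.085, [0, 0, 0], 0], [-0.083, [0, 0, 0], 0], [-0.081, [0, 0, 0], 0]]'

```text
t: 8.38
tcp_pos: [0.4617, 0.035, 0.0641]
eef_rot: [-1.923, -2.484, -0.0]
wrist_force: [-0.1, -0.4, -0.9]
width: 0.0394
```

```bash
python3 tilt.py
```

```text
n 397 155 t -0.0695 0.0566 z 0.0712 0.0958 xmid -0.0017
[[-0.066, 0.089], [-0.064, 0.085], [-0.062, 0.081], [-0.061, 0.093], [-0.059, 0.092], [-0.056, 0.092], [-0.051, 0.09], [-0.048, 0.092], [-0.042, 0.092], [-0.038, 0.091], [-0.035, 0.09], [-0.03, 0.091], [-0.02, 0.091], [-0.016, 0.092], [-0.012, 0.091], [-0.005, 0.091], [0.011, 0.081], [0.013, 0.084], [0.017, 0.08], [0.026, 0.078], [0.033, 0.081], [0.042, 0.077], [0.057, 0.074]]
8.425 0.0393 [0.4617 0.035  0.0641] [ 0.  -0.4 -0.7]
```

Request:
apply_moves --series '[[-0.08, [0, 0, 0], 0], [-0.079, [0, 0, 0], 0], [-0.078, [0, 0, 0], 0], [-0.077, [0, 0, 0], 0], [-0.076, [0, 0, 0], 0]]'

```text
t: 9.05
tcp_pos: [0.4617, 0.035, 0.0641]
eef_rot: [-1.923, -2.484, -0.0]
wrist_force: [0.5, 0.4, -1.1]
width: 0.0394
```

```bash
python3 tilt.py
```

```text
n 394 153 t -0.067 0.0568 z 0.0711 0.0967 xmid -0.0014
[[-0.065, 0.083], [-0.063, 0.09], [-0.062, 0.095], [-0.061, 0.087], [-0.059, 0.09], [-0.054, 0.093], [-0.051, 0.094], [-0.05, 0.092], [-0.045, 0.092], [-0.04, 0.091], [-0.037, 0.094], [-0.034, 0.093], [-0.031, 0.092], [-0.022, 0.092], [-0.019, 0.093], [-0.016, 0.094], [-0.012, 0.092], [-0.008, 0.091], [0.01, 0.081], [0.013, 0.084], [0.014, 0.087], [0.018, 0.084], [0.029, 0.076], [0.035, 0.078], [0.042, 0.074], [0.053, 0.077]]
9.1 0.0396 [0.4617 0.035  0.0641] [-0.3 -0.7 -2. ]
```

Request:
apply_moves --series '[[-0.075, [0, 0, 0], 0], [-0.074, [0, 0, 0], 0], [-0.073, [0, 0, 0], 0], [-0.072, [0, 0, 0], 0], [-0.071, [0, 0, 0], 0]]'

```text
t: 9.72
tcp_pos: [0.4617, 0.035, 0.0641]
eef_rot: [-1.923, -2.484, -0.0]
wrist_force: [0.3, 0.1, -1.5]
width: 0.0397
```

```bash
python3 tilt.py
```

```text
n 390 155 t -0.0652 0.0591 z 0.0715 0.0961 xmid -0.0015
[[-0.065, 0.092], [-0.063, 0.093], [-0.062, 0.092], [-0.061, 0.094], [-0.058, 0.093], [-0.056, 0.094], [-0.051, 0.094], [-0.047, 0.091], [-0.045, 0.094], [-0.039, 0.093], [-0.035, 0.092], [-0.03, 0.092], [-0.02, 0.091], [-0.016, 0.094], [-0.011, 0.093], [-0.005, 0.091], [0.009, 0.082], [0.013, 0.082], [0.017, 0.087], [0.027, 0.077], [0.035, 0.076], [0.043, 0.076], [0.059, 0.075]]
9.775 0.0395 [0.4617 0.035  0.0641] [-0.3 -0.8 -1. ]
```

Request:
apply_moves --series '[[-0.07, [0, 0, 0], 0], [-0.069, [0, 0, 0], 0], [-0.068, [0, 0, 0], 0], [-0.067, [0, 0, 0], 0], [-0.066, [0, 0, 0], 0]]'

```text
t: 10.4
tcp_pos: [0.4617, 0.035, 0.0641]
eef_rot: [1.923, 2.484, 0.0]
wrist_force: [-0.7, 0.9, 0.3]
width: 0.0396
```

```bash
python3 tilt.py
```

```text
n 505 217 t -0.0341 0.0147 z 0.0095 0.1192 xmid 0.0
[[-0.034, 0.018], [-0.031, 0.027], [-0.03, 0.026], [-0.028, 0.031], [-0.027, 0.027], [-0.026, 0.032], [-0.024, 0.039], [-0.023, 0.058], [-0.021, 0.049], [-0.019, 0.063], [-0.017, 0.07], [-0.016, 0.073], [-0.012, 0.072], [-0.009, 0.073], [-0.007, 0.083], [-0.006, 0.085], [-0.004, 0.077], [-0.003, 0.092], [-0.0, 0.091], [0.003, 0.095], [0.005, 0.102], [0.006, 0.113], [0.008, 0.109], [0.01, 0.119], [0.015, 0.107]]
10.45 0.0399 [0.4617 0.035  0.0641] [-0.   0.2 -1.5]
```

The bottle swung down and now leans about 17°. I let it hang a moment at the same light grip, then look.

Request:
apply_moves --series '[[-0.066, [0, 0, 0], 0], [-0.066, [0, 0, 0], 0], [-0.066, [0, 0, 0], 0], [-0.066, [0, 0, 0], 0], [-0.066, [0, 0, 0], 0]]'

```text
t: 11.08
tcp_pos: [0.4618, 0.035, 0.0642]
eef_rot: [1.923, 2.484, 0.0]
wrist_force: [-1.1, -0.7, 0.1]
width: 0.0399
```

```bash
python3 tilt.py; python3 look.py s2
```

```text
n 236 117 t -0.0187 0.02 z 0.0479 0.1241 xmid -0.0006
[[-0.019, 0.058], [-0.017, 0.061], [-0.015, 0.066], [-0.014, 0.056], [-0.013, 0.058], [-0.012, 0.072], [-0.011, 0.051], [-0.009, 0.088], [-0.008, 0.102], [-0.008, 0.066], [-0.007, 0.088], [-0.007, 0.07], [-0.006, 0.082], [-0.006, 0.097], [-0.005, 0.103], [-0.005, 0.073], [-0.004, 0.071], [-0.004, 0.113], [-0.003, 0.089], [-0.002, 0.096], [-0.002, 0.089], [-0.001, 0.088], [-0.001, 0.112], [0.001, 0.12]]
11.125 0.0399 [0.4618 0.035  0.0641] [-0.2  0.5 -0. ]
11.175 0.03978634160414193 [0.4618 0.035  0.0642] [1.1 0.8 0.5]
```

View pics/s2.png

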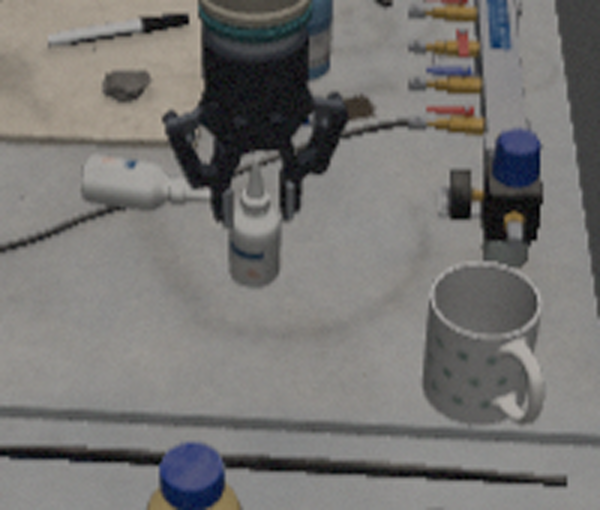

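The bottle looks upright, with its base front edge at (252,286) in the crop. I check whether the base is already on the bench and whether it leans.

Run:
```python
from fit import *
c=camera("side");P=cloud(c);I=c["image"].astype(int)
for v in range(196,232,2): print(v,P[v,283].round(4),I[v,283])
d=(abs(P[...,0]-.462)<.05)&(abs(P[...,1]-.03)<.05)&(c["z_map"]>0)
for col in (278,283,288):
  print(col,[(v,P[v,col].round(3).tolist()) for v in range(218,230)])
```

```text
196 [0.4587 0.0296 0.0876] [145 143 139]
198 [0.4588 0.0277 0.0832] [131 132 127]
200 [0.4588 0.0278 0.0772] [91 89 88]
202 [0.4586 0.0302 0.0692] [136 137 133]
204 [0.4589 0.0254 0.0673] [164 162 157]
206 [0.4592 0.0209 0.0652] [164 160 158]
208 [0.4593 0.0192 0.0605] [133 132 129]
210 [0.4593 0.0189 0.0547] [96 98 95]
212 [0.459  0.0218 0.046 ] [88 86 86]
214 [0.4591 0.0199 0.0415] [58 63 66]
216 [0.4593 0.0178 0.0372] [58 62 67]
218 [0.4588 0.0227 0.0264] [92 91 87]
220 [0.4591 0.0193 0.0232] [92 78 74]
222 [0.4587 0.0233 0.0132] [92 84 79]
224 [0.4589 0.02   0.0099] [86 86 86]
226 [ 0.4585  0.0256 -0.0019] [122 121 119]
228 [ 0.4589  0.019  -0.0022] [139 137 137]
230 [4.596e-01 9.700e-03 2.000e-04] [141 138 137]
278 [(218, [0.447, 0.027, 0.022]), (219, [0.447, 0.029, 0.017]), (220, [0.446, 0.031, 0.012]), (221, [0.447, 0.028, 0.011]), (222, [0.446, 0.03, 0.006]), (223, [0.446, 0.034, -0.001]), (224, [0.446, 0.028, 0.001]), (225, [0.447, 0.025, 0.001]), (226, [0.447, 0.022, 0.001]), (227, [0.447, 0.022, -0.002]), (228, [0.447, 0.017, -0.001]), (229, [0.448, 0.012, 0.001])]
283 [(218, [0.459, 0.023, 0.026]), (219, [0.459, 0.023, 0.023]), (220, [0.459, 0.019, 0.023]), (221, [0.459, 0.023, 0.017]), (222, [0.459, 0.023, 0.013]), (223, [0.459, 0.023, 0.01]), (224, [0.459, 0.02, 0.01]), (225, [0.459, 0.024, 0.003]), (226, [0.458, 0.026, -0.002]), (227, [0.459, 0.017, 0.003]), (228, [0.459, 0.019, -0.002]), (229, [0.459, 0.014, -0.001])]
288 [(218, [0.471, 0.019, 0.03]), (219, [0.47, 0.027, 0.02]), (220, [0.47, 0.025, 0.018]), (221, [0.47, 0.027, 0.013]), (222, [0.47, 0.026, 0.011]), (223, [0.47, 0.026, 0.009]), (224, [0.47, 0.027, 0.004]), (225, [0.47, 0.029, -0.001]), (226, [0.47, 0.025, -0.001]), (227, [0.471, 0.023, -0.002]), (228, [0.471, 0.016, 0.001]), (229, [0.471, 0.011, 0.003])]
```

The bottle is vertical to within a few degrees and its base is at bench level to within about 3 mm. I ease down 2 mm and open slowly.

Request:
apply_moves --series '[[-0.066, [0, 0, 0.01], 0], [-0.064, [0, 0, 0], 0], [-0.06, [0, 0, 0], 0], [-0.05, [0, 0, 0], 0], [-0.03, [0, 0, 0], 0]]'

```text
t: 11.85
tcp_pos: [0.4617, 0.035, 0.0621]
eef_rot: [-1.923, -2.484, -0.0]
wrist_force: [-0.4, 0.1, -0.4]
width: 0.0412
```

Request:
apply_moves --series '[[0.05, [0, 0, 0], 0], [0.3, [0, 0, 0], 0], [0.6, [0, 0, 0], 0], [0.9, [0, 0, 0], 0], [0.9, [0, 0, 0], 0]]'

```text
t: 12.48
tcp_pos: [0.4617, 0.035, 0.0621]
eef_rot: [1.923, 2.484, 0.0]
wrist_force: [0.1, 0.1, 0.3]
width: 0.0811
```

```bash
python3 tilt.py; python3 look.py s3
```

```text
n 255 132 t -0.015 0.0194 z 0.0481 0.1187 xmid -0.0007
[[-0.015, 0.057], [-0.012, 0.051], [-0.011, 0.05], [-0.009, 0.06], [-0.008, 0.048], [-0.007, 0.06], [-0.005, 0.066], [-0.003, 0.074], [-0.002, 0.068], [-0.002, 0.064], [-0.001, 0.066], [-0.0, 0.087], [0.001, 0.088], [0.002, 0.08], [0.002, 0.096], [0.003, 0.093], [0.003, 0.097], [0.004, 0.098], [0.005, 0.094], [0.005, 0.102], [0.007, 0.093], [0.008, 0.117]]
12.525 0.0806 [0.4617 0.035  0.0621] [-0.1  0.6 -0.5]
12.575 0.08107401951843513 [0.4617 0.035  0.0621] [ 0.2 -0.6  0.2]
```

View pics/s3.png

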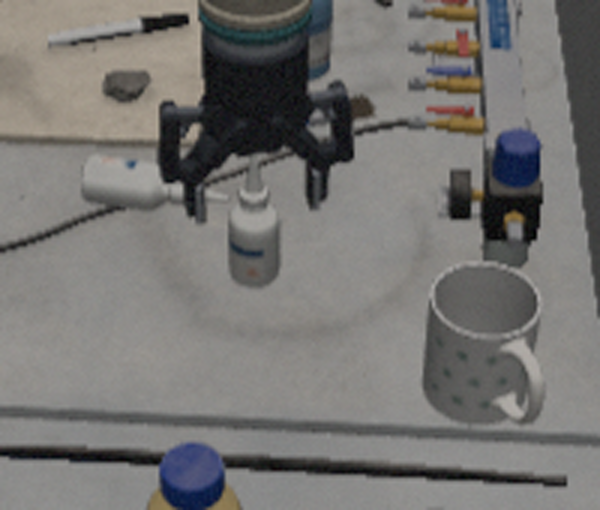

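The bottle stands free, base at about (253,286), between the open fingers. I retreat straight up.

Request:
apply_moves --series '[[0.9, [0, 0, -0.1], 0], [0.9, [0, 0, -0.2], 0], [0.9, [0, 0, -0.25], 0], [0.9, [0, 0, -0.2], 0], [0.9, [0, 0, 0], 0]]'

```text
t: 13.2
tcp_pos: [0.4632, 0.035, 0.2158]
eef_rot: [1.92, 2.48, 0.007]
wrist_force: [-1.0, 0.0, -0.2]
width: 0.0809
```

Run:
```python
from fit import *
print(read_state()["t"],read_state()["tcp_pos"])
c=camera("side");cv2.imwrite("pics/s4.png",cv2.resize(c["image"][100:390,160:420,::-1],None,fx=2,fy=2))
for th in ["solvent_bottle","dropper_bottle","bench_mug","glue_bottle"]:
    print(th,[(np.round(r["location"]).tolist(),round(r["score"],2)) for r in pinpoint(th,"side")])
```

```text
13.2 [0.46317823 0.03498892 0.21582893]
solvent_bottle [([267.0, 334.0], 0.93)]
dropper_bottle [([303.0, 151.0], 0.73)]
bench_mug [([362.0, 265.0], 0.95), ([265.0, 333.0], 0.35)]
glue_bottle [([232.0, 186.0], 0.93), ([284.0, 222.0], 0.62)]
```

View pics/s4.png

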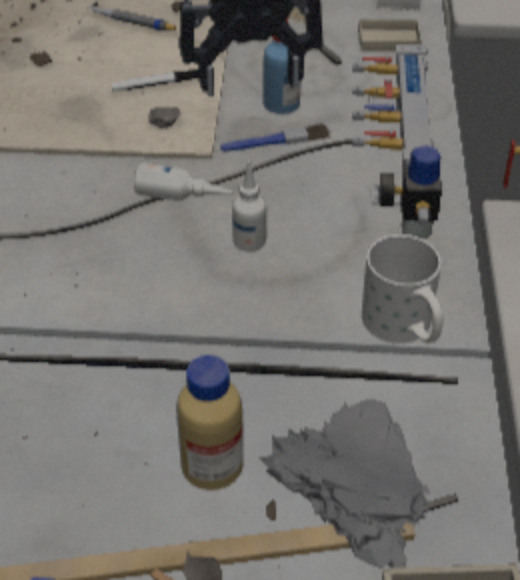

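The bottle stands upright at (249,220) in the crop. The mug, solvent bottle, dropper bottle and look-alike have not moved. I hand in the job.

```bash
python3 -c "
from plant import *
print(close_job())"
```

```text
the job is handed in; nothing more can be done
None
```

The glue bottle now stands upright on the bare bench, released, a few centimetres from where it lay. I handed the job in at about 13 s of the 38 s allowed.

- **Which bottle:** there were two fallen look-alikes, and I took the one farther to the robot's right.
- **How:** the moves could not tilt the tool, so I gripped the bottle near its shoulder and lifted it. I then loosened the fingers little by little until it swung down upright in the pads, set it down, opened and backed straight up.
- **Last checks:** the last side picture shows it standing free, with the open gripper well above it. The mug, the solvent and dropper bottles and the look-alike show where they were, to within a few pixels; I did not re-measure them beyond that. The wrist force readings after each move stayed below 10 N.
- **Less certain:** just before release, the depth reading put the base on the bench only to within about 3 mm. Nothing failed or disagreed, but I got no verdict when handing in.

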